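# Bolt the reagent lockbox shut

### The job

Bolt the lid of the reagent lockbox shut, just by pushing with the fingertips: first push the green stud round until the slot in the brass disc lines up with the steel bolt, then push the bolt's red post along so that the bolt goes through the slot and fully home in the keeper on the blue lid. Nothing needs picking up; leave the glassware and bottles standing where they are.

Things in the scene. Friction and masses are not known exactly. Their poses are not given: they have to be found in the camera images.
- lockbox: White steel box with grey deck and blue lid, fixed, top 90 mm above the table. Origin: on the table, straight below the disc's axis; z up; the bolt travels along the box's own +y, in the plane x = 0. In this frame the box spans x -114 to +114 mm, y -255 to +166 mm. Only the stud and the red post stand more than 24 mm above its top (58 mm), besides vial and crucible.
- guide (a point): Centre of the top of the steel bridge that guides the bolt, on the grey deck: 38 mm wide (64 mm with its 3 mm high feet), y -91 to -58 mm in the box's frame, top 114 mm above the table.
- keeper (a point): Centre of the top of the steel bridge on the blue lid that receives the bolt's nose: 38 mm wide (64 mm with its 3 mm high feet), y +48 to +72 mm in the box's frame, top 114 mm above the table.
- disc_top (a point): The disc's axis at the level of its upper face, 114 mm above the table. Brass disc 84 mm across, with a straight slot 22 mm wide across its middle (dark floor), through which the bolt fits. If the slot is off by more than about 0.18 rad the disc blocks the bolt; the bolt's tapered nose corrects smaller errors.
- disc (a joint): Angle of the disc (rad, positive anticlockwise from above). The stud stands at this angle from the box's +x; the slot runs at right angles to the stud. 0 (stud towards the box's +x) and 3.14 (stud towards -x) are both lined up with the bolt; either will do. Starts at 0.5 to 2.64, turns from -0.4 to 3.54, stays where it is left (friction 0.07 N m, about 2.5 N at the stud).
- stud (a point): Centre of the top of the green upright stud on the disc, diameter 14 mm, 30 mm from the disc's axis, 34 mm tall above the brass; its top is 148 mm above the table and the brass 114 mm above the table.
- bolt (a joint): Travel of the bolt (m) along the lockbox's +y: starts at 0 to 0.014, fully home against its stop at 0.130. Steel bar 16 x 12 mm, 174 mm long, nose tapered to 6 mm over the last 14 mm. It stays where it is left (friction about 2.5 N and light damping; 3 to 6 N moves it).
- post (a point): Centre of the top of the red upright post on the bolt, diameter 14 mm, 38 mm tall above the bolt's upper face; its top is 148 mm and the bolt's upper face 110 mm above the table. When the bolt is home the post all but touches the guide. In the box's frame it stands at x = 0, y = -230 mm + bolt travel.
- nose (a point): The tip of the bolt's nose, 104 mm above the table.
- vial: Bystander: small amber jar with white cap, 28 mm across, 45 mm high, standing on the box's grey deck beside the bolt. Origin: centre of its underside.
- crucible: Bystander: small white ceramic cup, 40 mm across, 28 mm high, standing on the blue lid. Origin: centre of its underside.
- flask: Bystander: conical glass flask, 72 mm across, 110 mm high, on the table at the box's +x side. Origin: centre of its underside.
- amber_bottle: Bystander: amber bottle with black cap, 60 mm across, 120 mm high, on the table at the box's +x side. Origin: centre of its underside.
- beaker: Bystander: glass beaker, 72 mm across, 95 mm high, on the table to the left. Origin: centre of its underside.
- white_bottle: Bystander: white plastic bottle with blue cap, 60 mm across, 140 mm high, on the table to the left. Origin: centre of its underside.
- jar: Bystander: white jar with blue cap, 70 mm across, 80 mm high, on the table to the right. Origin: centre of its underside.

How it is judged:
On the way, in this order (a step that is already met when the one before it is completed fails the run):
1. the disc's slot is lined up with the bolt while the bolt is still drawn back ((value of joint disc between -0.25 and 0.25 rad or value of joint disc between 2.8916 and 3.3916 rad) and value of joint bolt below 0.022 m), for 0.2 s.
2. the bolt is pushed through the disc, fully home ((value of joint disc between -0.25 and 0.25 rad or value of joint disc between 2.8916 and 3.3916 rad) and value of joint bolt above 0.124 m), for 0.2 s.
At the end, for the whole second after the job is handed in: The bolt is through the lined-up slot of the disc (within 0.25 rad) and within 6 mm of its home stop, both at rest, and every bystander stands within 30 mm of where it stood (all of step 2 and velocity of joint bolt between -0.01 and 0.01 m/s and velocity of joint disc between -0.1 and 0.1 rad/s and distance of each of vial, crucible, flask, amber_bottle, beaker, white_bottle, jar from where it was at the start of the episode below 0.03 m and angle between each of vial, crucible, flask, amber_bottle, beaker, white_bottle, jar's own z axis and vertical below 0.3 rad); the robot touches nothing.
It fails at once if a flask, bottle, beaker, jar, vial or cup is lifted, carried, shifted by more than 30 mm or tipped (not (distance of vial from where it was at the start of the episode below 0.03 m and angle between vial's own z axis and vertical below 0.3 rad) or not (distance of crucible from where it was at the start of the episode below 0.03 m and angle between crucible's own z axis and vertical below 0.3 rad) or not (distance of flask from where it was at the start of the episode below 0.03 m and angle between flask's own z axis and vertical below 0.3 rad) or not (distance of amber_bottle from where it was at the start of the episode below 0.03 m and angle between amber_bottle's own z axis and vertical below 0.3 rad) or not (distance of beaker from where it was at the start of the episode below 0.03 m and angle between beaker's own z axis and vertical below 0.3 rad) or not (distance of white_bottle from where it was at the start of the episode below 0.03 m and angle between white_bottle's own z axis and vertical below 0.3 rad) or not (distance of jar from where it was at the start of the episode below 0.03 m and angle between jar's own z axis and vertical below 0.3 rad)).
It also fails if it takes over 51 s, if anything falls off the work surface, if the arm or the gripper's body presses on something with over 40 N, if the wrist force passes 120 N, or if a joint passes its speed limit or range.

### The arm

A 6-joint arm with a two-finger parallel gripper is mounted at the origin on the work surface. World frame = base frame: x ahead of the robot, y to its left, z up, the work surface at z = 0. Lengths are in m, angles in rad, forces in N, time in s.
With the tool pointing down it reaches from about 0.3 to 0.875 m from the base axis. Payload 6.4 kg.
Tool frame: the origin (TCP) lies at the very end of the fingers, on their centre line; the grasp point (between the pads) lies tcp_to_grasp behind it (tcp_to_grasp is the distance from the TCP to the grasp point, in m); z points along the fingers, y is the direction in which the jaws open and shut (so a half turn about z gives the same grasp; the last joint's range is limited). The gripper opens to 85 mm and grips with 20 to 120 N. Pads are 22 mm wide; open, the fingers measure 114 mm over their backs; the gripper's body (76 mm by 85 mm) begins 54 mm behind the grasp point. The pads swing forward as they close: fully open they stand 13 mm farther back than shut.
Start: joints at [-1.49, 0.181, 1.607, -0, 1.354, -0.206], TCP at [0.163, -0.552, 0.231] pointing down, gripper open.
Joint ranges: [-2.99, 2.99], [-0.89, 2.07], [0.3, 2.58], [-1.14, 4.28], [0, 2.63], [-3.12, 3.12]. Speed limits (rad/s): [2.57, 2.57, 3.01, 3.14, 3.14, 3.14].

### API

Orientations are given as a unit quaternion [w, x, y, z].
In Python, from bench import get_obs, camera, hand_in, tcp_to_grasp gives the robot as it stands.
- The arm moves only by the shell command python3 -m inch 'ROWS' [OPENING]. ROWS is JSON, a list of rows, each an object with "delta_pos": the shift along the tool's x, y, z in cm, a list of three; "rotation": the turn, a rotation vector about the tool's x, y, z in rad, a list of three. In form: [{"delta_pos": [x, y, z], "rotation": [rx, ry, rz]}, ...]. A call has 1 to 10 rows; each row shifts and turns the commanded pose from where the row before left it, along the tool's axes as they then stand; what a row does not reach is not made up. A row lasts 1/10 s, in which the tool goes at most 50 mm and 8.59 degrees, less where a joint would pass 70% of its speed; a pose out of reach is approached as far as the arm can. A call is refused whole if a number of a shift passes 5 or a number of a turn 0.15, either way. A call with a gripper value outside its range is refused whole. OPENING is the finger opening in cm, from 0 to 8.54, set as the call begins (- or left out, the last holds). The fingers move at their own pace and stop on an object; the grip force is fixed at half the most. Time passes only in rows, so rows that do not move let the fingers close. It gives the time, the measured TCP pose, the force and the opening at its end, in the units of the state.
- get_obs(): the state, without advancing time (a new reading comes with each control period).
- camera(name): name is "side" or "top" or "wrist"; returns a dict with "color" (480x640x3 uint8, red, green, blue), "vfov" (degrees; the focal length in pixels is half the picture's height over the tangent of half this angle, whatever the lens; pixels are square), "cx", "cy" (the principal point, pixels), "eye" and "orientation" of the camera in the world; the wrist camera has in their place "T_tool_cam" (4x4, takes a point from camera to tool coordinates, whose origin is the TCP and whose axes are the flange's). Camera axes: x right, y down, z forward; pixel columns grow to the right and rows downward; lengths in m; the calibration is good to about 2 mm. A picture is of the moment at which its call begins: read the wrist's pose just before it. There is no depth.
- hand_in(): hands the job in, once; it reports no verdict.
The state is a dict: "time_s": time; "q": joint angles; "dq": joint speeds; "joint_efforts": joint torques, N m; "eef_pos": TCP position; "eef_rot": TCP orientation; "wrist_force": force on the tool from outside, world axes, zero at the start; "torque": the same for the moment, N m; "opening": opening from 0.0 (shut) to 1.0 (fully open).
Only numpy, scipy, OpenCV 4.12 (cv2) and the standard library are available. Lean on these libraries where they do the work, as an engineer would, in place of code of your own. Each camera call takes 0.05 s, during which the arm holds its last target.

## Working session

There is one attempt and no reset: what is moved stays moved. The work goes in short steps, Python scripts to look and compute and a shell command to move; the robot and the scene stay as the last step left them, time stands still between calls to the robot, and variables do not carry over. Pictures are saved under pics/ and viewed, and the job is handed in when it is done.

```bash
mkdir -p pics; ls; cat > h.py <<'E'
import numpy as np,cv2
from scipy.spatial.transform import Rotation as R
from bench import get_obs,camera,tcp_to_grasp
def rot(q): return R.from_quat([q[1],q[2],q[3],q[0]]).as_matrix()
def pose(c):
    if 'T_tool_cam' in c:
        o=get_obs();T=np.eye(4);T[:3,:3]=rot(o['eef_rot']);T[:3,3]=o['eef_pos'];T=T@np.array(c['T_tool_cam']);return T[:3,:3],T[:3,3]
    return rot(c['orientation']),np.array(c['eye'])
def plane(c,u,v,z):
    Rm,e=pose(c);f=240/np.tan(np.radians(c['vfov'])/2)
    d=Rm@np.array([(u-c['cx'])/f,(v-c['cy'])/f,1]);return e+d*(z-e[2])/d[2]
def proj(c,p):
    Rm,e=pose(c);f=240/np.tan(np.radians(c['vfov'])/2);q=Rm.T@(np.array(p)-e);return q[0]/q[2]*f+c['cx'],q[1]/q[2]*f+c['cy']
def save(c,n): cv2.imwrite('pics/'+n+'.png',c['color'][:,:,::-1])
E
python3 - <<'E'
from h import *
print(get_obs(),tcp_to_grasp)
for n in('top','side','wrist'):
    c=camera(n);save(c,n+'0');np.savez(n+'0.npz',**c);print(n,{k:v for k,v in c.items() if k!='color'})
E
```

```text
pics
{'time_s': 0.0, 'q': array([-1.49029915e+00,  1.81552038e-01,  1.60799810e+00,  3.15382740e-05,
        1.35380010e+00, -2.06355094e-01]), 'dq': array([ 1.99528590e-03,  4.10826318e-05,  9.41429851e-04, -1.87783753e-03,
        1.48651466e-03,  8.03986510e-04]), 'joint_efforts': array([-1.37337811e-03, -4.44874370e+01, -3.51340985e+01, -3.04774812e-04,
        9.28304245e-03,  1.56975371e-06]), 'eef_pos': array([ 0.16263848, -0.55094967,  0.23038276]), 'eef_rot': array([-8.76086105e-04,  9.89732197e-01,  1.42931474e-01,  7.06309507e-05]), 'wrist_force': array([-0.48834256, -0.8424603 ,  0.64297178]), 'torque': array([ 0.01079458,  0.00847855, -0.01134627]), 'opening': 0.9962412580565511} 0.0187
top {'vfov': 55.09394494978102, 'cx': 315.4674200229709, 'cy': 237.44079719213403, 'eye': array([0.49868259, 0.03035581, 1.33971835]), 'orientation': array([-0.03481248,  0.71174556, -0.70113763,  0.02474612])}
side {'vfov': 49.66921246036275, 'cx': 318.6031149236167, 'cy': 240.2679160109073, 'eye': array([0.18243291, 0.62428664, 1.02364056]), 'orientation': array([ 0.09744186, -0.28022083,  0.90062815, -0.31756936])}
wrist {'vfov': 70.39110922773156, 'cx': 310.5331812662237, 'cy': 236.02116823501666, 'T_tool_cam': array([[ 1.05487056e-03, -9.62500170e-01, -2.71279027e-01,
         6.85780863e-02],
       [ 9.99998584e-01,  1.37091171e-03, -9.75503648e-04,
        -4.19318879e-05],
       [ 1.31082202e-03, -2.71277614e-01,  9.62500253e-01,
        -1.43142721e-01],
       [ 0.00000000e+00,  0.00000000e+00,  0.00000000e+00,
         1.00000000e+00]])}
```

View pics/top0.png

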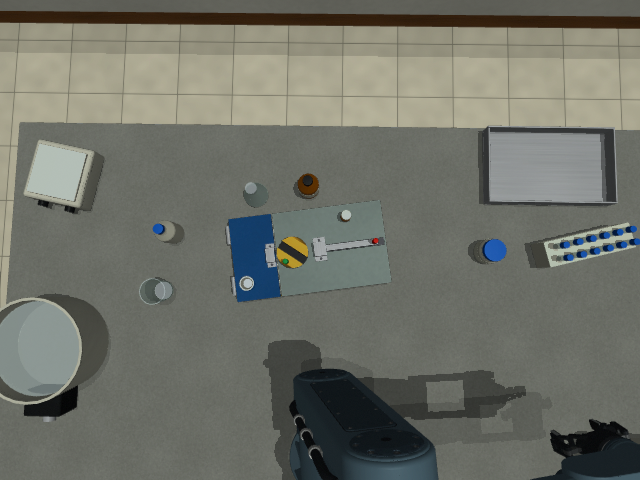

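View pics/side0.png

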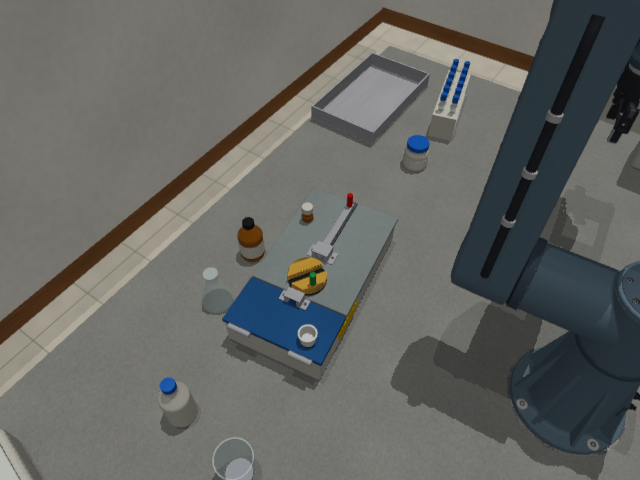

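The top view shows green stud ~(285,262), disc ~(293,252), red post ~(376,241). The bolt travels to image left, which is world +y. Next I'll measure these.

```bash
cat > meas.py <<'E'
from h import *
def blob(c,which):
    h=cv2.cvtColor(c['color'],cv2.COLOR_RGB2HSV);H,S,V=h[...,0],h[...,1],h[...,2]
    m={'red':((H<6)|(H>174))&(S>170)&(V>90),'green':(H>50)&(H<80)&(S>130)&(V>40),'brass':(H>15)&(H<30)&(S>130)&(V>100),'blue':(H>100)&(H<120)&(S>150)&(V>60)}[which].astype(np.uint8)
    n,l,s,ce=cv2.connectedComponentsWithStats(m)
    i=1+np.argsort(-s[1:,4])[:3]
    return [(s[k].tolist(),ce[k].round(1).tolist()) for k in i],m,l,i
if __name__=='__main__':
  for n in('top','side'):
    d=np.load(n+'0.npz');c={k:d[k] for k in d}
    for w in('red','green','brass','blue'):
        b=blob(c,w)[0];print(n,w,b)
        z={'red':.148,'green':.148,'brass':.114,'blue':.09}[w]
        for s,ce in b[:2]: print('   ',plane(c,*ce,z).round(4))
    x=c['color']; x=x[180:320,210:410] if n=='top' else x[170:390,210:410]
    cv2.imwrite(f'pics/{n}crop.png',cv2.resize(x,None,fx=4 if n=='top' else 2.7,fy=4 if n=='top' else 2.7,interpolation=2)[:,:,::-1])
E
python3 meas.py
```

```text
top red [([373, 238, 5, 5, 20], [375.0, 240.1])]
    [ 0.5945 -0.1064  0.148 ]
top green [([283, 259, 5, 5, 21], [285.0, 261.0])]
    [0.5368 0.1261 0.148 ]
top brass [([282, 237, 26, 20, 246], [296.7, 244.6]), ([277, 248, 25, 20, 211], [287.6, 258.6])]
    [0.5822 0.0985 0.114 ]
    [0.5444 0.122  0.114 ]
top blue [([229, 214, 51, 88, 3119], [253.0, 256.3]), ([483, 239, 23, 22, 396], [494.4, 249.7]), ([153, 224, 11, 10, 90], [158.1, 228.5])]
    [0.5501 0.2182 0.09  ]
    [ 0.5778 -0.4356  0.09  ]
side red [([348, 193, 5, 5, 17], [349.8, 194.9])]
    [ 0.5967 -0.1102  0.148 ]
side green [([309, 272, 7, 13, 76], [312.4, 277.9])]
    [0.5341 0.1316 0.148 ]
side brass [([288, 258, 34, 22, 379], [302.8, 265.6]), ([292, 271, 35, 21, 318], [310.1, 281.4]), ([344, 315, 5, 11, 17], [346.0, 320.3])]
    [0.5833 0.0978 0.114 ]
    [0.5466 0.1226 0.114 ]
side blue [([223, 278, 123, 86, 4779], [282.9, 319.4]), ([407, 135, 22, 18, 315], [417.9, 143.6]), ([160, 378, 17, 16, 212], [167.7, 385.6])]
    [0.548  0.2183 0.09  ]
    [ 0.5749 -0.427   0.09  ]
```

View pics/topcrop.png

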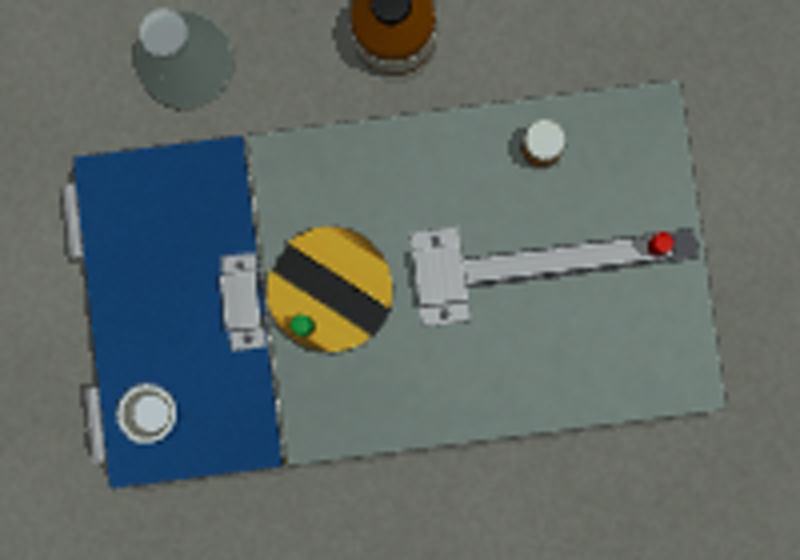

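```bash
python3 - <<'E'
from meas import *
# red post centre (top view), keeper/guide/disc
for n in('top','side'):
    d=np.load(n+'0.npz');c={k:d[k] for k in d}
    b,m,l,i=blob(c,'brass')
    mm=((l==i[0])|(l==i[1])).astype(np.uint8)
    pts=np.argwhere(mm)[:,::-1]
    P=np.array([plane(c,u,v,.114)[:2] for u,v in pts]);hull=cv2.convexHull(P.astype(np.float32))
    (ce,r)=cv2.minEnclosingCircle(hull);print(n,'disc',ce,r, 'fitEllipse',cv2.fitEllipse(hull))
    b,m,l,i=blob(c,'blue');cn=max(cv2.findContours(m,0,1)[0],key=cv2.contourArea)[:,0]
    W=np.array([plane(c,u,v,.09)[:2] for u,v in cn]).astype(np.float32)
    rc=cv2.minAreaRect(W);print('lid',rc,cv2.boxPoints(rc).round(4).tolist())
E
```

```text
top disc (0.5626909136772156, 0.11061512678861618) 0.041660767048597336 fitEllipse ((0.5627753138542175, 0.11067807674407959), (0.08048785477876663, 0.08266210556030273), 150.75363159179688)
lid ((0.5477089881896973, 0.21593056619167328), (0.22572337090969086, 0.11684366315603256), 8.158893585205078) [[0.427700012922287, 0.25769999623298645], [0.44429999589920044, 0.1421000063419342], [0.6676999926567078, 0.17409999668598175], [0.6510999798774719, 0.2897999882698059]]
side disc (0.5625901222229004, 0.10974112898111343) 0.04523486644029617 fitEllipse ((0.5629920363426208, 0.11040376126766205), (0.08434677869081497, 0.08997227996587753), 31.34951400756836)
lid ((0.5484969019889832, 0.21431614458560944), (0.22721683979034424, 0.11792962998151779), 8.42276668548584) [[0.42750000953674316, 0.25600001215934753], [0.4447999894618988, 0.13930000364780426], [0.6694999933242798, 0.17260000109672546], [0.6521999835968018, 0.28929999470710754]]
```

```bash
cat > st.py <<'E'
from h import *
C=np.array([.5627,.1107]);PH=np.radians(8.2)
X=np.array([np.cos(PH),np.sin(PH)]);Y=np.array([-X[1],X[0]])
def box(p): d=np.array(p[:2])-C;return np.array([d@X,d@Y])
def show():
    o=get_obs();Rm=rot(o['eef_rot'])
    print('t',o['time_s'],'box mm',(box(o['eef_pos'])*1e3).round(1),'z',(o['eef_pos'][2]*1e3).round(1),'toolx yaw',np.degrees(np.arctan2(Rm[1,0],Rm[0,0])).round(2),'tilt',Rm[2,2].round(4),'F box',np.round([o['wrist_force'][:2]@X,o['wrist_force'][:2]@Y,o['wrist_force'][2]],1),'op',round(o['opening'],3))
if __name__=='__main__': show()
E
python3 -m inch '[{"delta_pos":[0,0,0],"rotation":[0,0,0.143]},{"delta_pos":[0,0,0],"rotation":[0,0,0]}]' 0
python3 st.py
python3 - <<'E'
from st import *
d=np.load('top0.npz');c={k:d[k] for k in d}
for n,u,v,z in(('vial',210+543/4,180+140/4,.135),('cruc',210+147/4,180+413/4,.118),('post',375,240.1,.148),('stud',285,261,.148)): print(n,box(plane(c,u,v,z))*1e3)
E
```

```text
time_s: 0.35
eef_pos: [0.1627, -0.5513, 0.2309]
eef_rot: [-0.0, 0.997, 0.071, -0.0]
wrist_force: [0.1, 0.3, 0.6]
opening: 0.687
t 0.35 box mm [-490.4 -598.1] z 230.9 toolx yaw 8.15 tilt -1.0 F box [0.2 0.3 0.6] op 0.687
vial [  76.96493648 -153.84402853]
cruc [-67.6233669  128.90196889]
post [   0.52441316 -219.41019159]
stud [-23.41885225  18.93150513]
```

```bash
R='';python3 -m inch '[{"delta_pos":[2.3,-3.25,0]},{"delta_pos":[2.3,-3.25,0]},{"delta_pos":[2.3,-3.25,0]},{"delta_pos":[2.3,-3.25,0]},{"delta_pos":[2.3,-3.25,0]},{"delta_pos":[2.3,-3.25,0]},{"delta_pos":[2.3,-3.25,0]},{"delta_pos":[2.3,-3.25,0]},{"delta_pos":[2.3,-3.25,0]},{"delta_pos":[2.3,-3.25,0]}]'; python3 st.py
```

```text
t 0.35 box mm [-490.4 -598.1] z 230.9 toolx yaw 8.15 tilt -1.0 F box [0.2 0.3 0.6] op 0.687invalid input
```

Rotation is required in each row.

```bash
python3 -m inch '[{"delta_pos":[2.3,-3.25,0],"rotation":[0,0,0]},{"delta_pos":[2.3,-3.25,0],"rotation":[0,0,0]},{"delta_pos":[2.3,-3.25,0],"rotation":[0,0,0]},{"delta_pos":[2.3,-3.25,0],"rotation":[0,0,0]},{"delta_pos":[2.3,-3.25,0],"rotation":[0,0,0]},{"delta_pos":[2.3,-3.25,0],"rotation":[0,0,0]},{"delta_pos":[2.3,-3.25,0],"rotation":[0,0,0]},{"delta_pos":[2.3,-3.25,0],"rotation":[0,0,0]},{"delta_pos":[2.3,-3.25,0],"rotation":[0,0,0]},{"delta_pos":[2.3,-3.25,0],"rotation":[0,0,0]}]'; python3 st.py
```

```text
time_s: 1.35
eef_pos: [0.3441, -0.1954, 0.2314]
eef_rot: [0.0, 0.997, 0.074, 0.0]
wrist_force: [0.5, -0.0, -0.5]
opening: -0.002
t 1.35 box mm [-260.  -271.8] z 231.4 toolx yaw 8.44 tilt -1.0 F box [ 0.4 -0.1 -0.5] op -0.002
```

```bash
python3 -m inch '[{"delta_pos":[2.3,-3.25,0],"rotation":[0,0,0]},{"delta_pos":[2.3,-3.25,0],"rotation":[0,0,0]},{"delta_pos":[2.3,-3.25,0],"rotation":[0,0,0]},{"delta_pos":[2.3,-3.25,0],"rotation":[0,0,0]},{"delta_pos":[2.3,-3.25,0],"rotation":[0,0,0]},{"delta_pos":[2.3,-3.25,0],"rotation":[0,0,0]},{"delta_pos":[2.3,-3.25,0],"rotation":[0,0,0]},{"delta_pos":[2.3,-3.25,0],"rotation":[0,0,0]},{"delta_pos":[2.0,-3,0],"rotation":[0,0,0]},{"delta_pos":[0,0,0],"rotation":[0,0,0]}]'; python3 st.py
```

```text
time_s: 2.35
eef_pos: [0.5049, 0.1227, 0.2311]
eef_rot: [-0.001, 0.997, 0.076, 0.0]
wrist_force: [0.4, -0.2, -0.7]
opening: 0.004
t 2.35 box mm [-55.5  20.1] z 231.1 toolx yaw 8.68 tilt -1.0 F box [ 0.4 -0.2 -0.7] op 0.004
```

```bash
python3 -m inch '[{"delta_pos":[1.45,-1.9,0],"rotation":[0,0,-0.008]},{"delta_pos":[1.4,-1.9,0],"rotation":[0,0,0]},{"delta_pos":[0,0,0],"rotation":[0,0,0]}]'>/dev/null; python3 - <<'E'
from st import *
from meas import blob
show()
c=camera('wrist');save(c,'w1')
for w,z in(('green',.148),('brass',.114)):
    for s,ce in blob(c,w)[0]: print(w,s,ce,box(plane(c,*ce,z))*1e3)
E
```

```text
t 2.65 box mm [-27.8  56.2] z 231.1 toolx yaw 8.96 tilt -1.0 F box [ 0.  -0.2 -0.2] op -0.001
green [354, 219, 21, 24, 243] [362.4, 230.0] [-19.04649434  20.02609479]
brass [408, 143, 32, 35, 246] [424.8, 159.1] [ 27.37381442 -28.95146856]
brass [337, 213, 19, 24, 184] [348.2, 222.0] [-21.60878062  26.08533685]
brass [357, 147, 69, 65, 114] [392.3, 181.1] [10.74179315 -5.99788744]
```

View pics/w1.png

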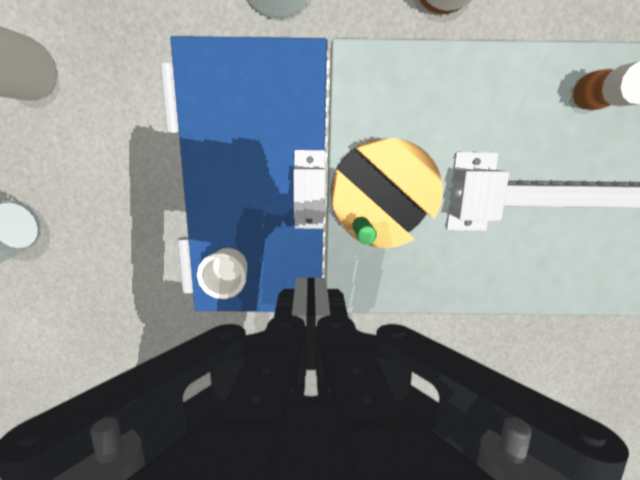

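```bash
python3 -m inch '[{"delta_pos":[0.1,0,2.5],"rotation":[0,0,0.013]},{"delta_pos":[0,0,2.5],"rotation":[0,0,0]},{"delta_pos":[0,0,2.5],"rotation":[0,0,0]},{"delta_pos":[0,0,2],"rotation":[0,0,0]},{"delta_pos":[0,0,0.8],"rotation":[0,0,0]},{"delta_pos":[0,0,0],"rotation":[0,0,0]}]'>/dev/null; python3 st.py;python3 -m inch '[{"delta_pos":[0,0.5,0],"rotation":[0,0,0]},{"delta_pos":[0,0.5,0],"rotation":[0,0,0]},{"delta_pos":[0,0,0],"rotation":[0,0,0]},{"delta_pos":[0,0,0],"rotation":[0,0,0]}]'>/dev/null; python3 - <<'E'
from st import *
show()
c=camera('wrist');save(c,'w2')
E
```

```text
t 3.3 box mm [-28.7  54.3] z 127.3 toolx yaw 7.96 tilt -1.0 F box [ 0.2 -0.4 -0.8] op 0.005
t 3.7 box mm [-27.   44.7] z 129.1 toolx yaw 7.93 tilt -1.0 F box [-0.2 -0.1  0.2] op -0.003
```

View pics/w2.png

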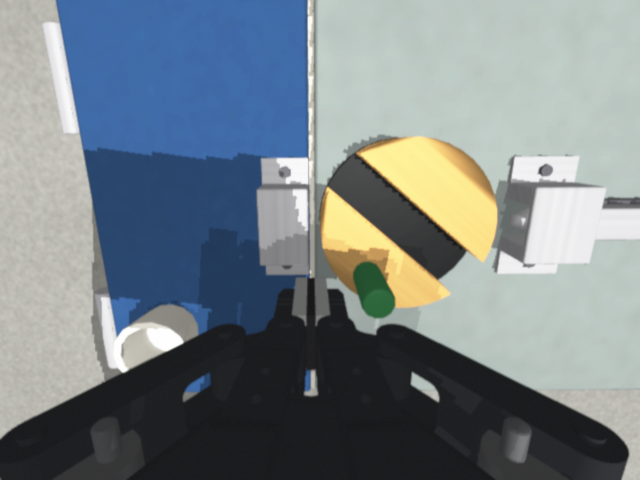

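```bash
python3 -m inch '[{"delta_pos":[0,0.4,0],"rotation":[0,0,0]},{"delta_pos":[0,0.4,0],"rotation":[0,0,0]},{"delta_pos":[0,0.4,0],"rotation":[0,0,0]},{"delta_pos":[0,0.3,0],"rotation":[0,0,0]},{"delta_pos":[0,0.3,0],"rotation":[0,0,0]},{"delta_pos":[0,0.3,0],"rotation":[0,0,0]},{"delta_pos":[0,0,0],"rotation":[0,0,0]},{"delta_pos":[0,0,0],"rotation":[0,0,0]}]'>/dev/null; python3 - <<'E'
from st import *
show()
c=camera('wrist');save(c,'w3')
c=camera('top')
from meas import blob
b,m,l,i=blob(c,'brass');print(b)
E
```

```text
t 4.55 box mm [-28.4  24.5] z 127.8 toolx yaw 7.95 tilt -1.0 F box [-2.3  3.8 -1.3] op 0.001
[([302, 240, 6, 10, 28], [304.0, 245.1]), ([305, 257, 2, 3, 6], [305.5, 258.0]), ([290, 237, 1, 1, 1], [290.0, 237.0])]
```

View pics/w3.png

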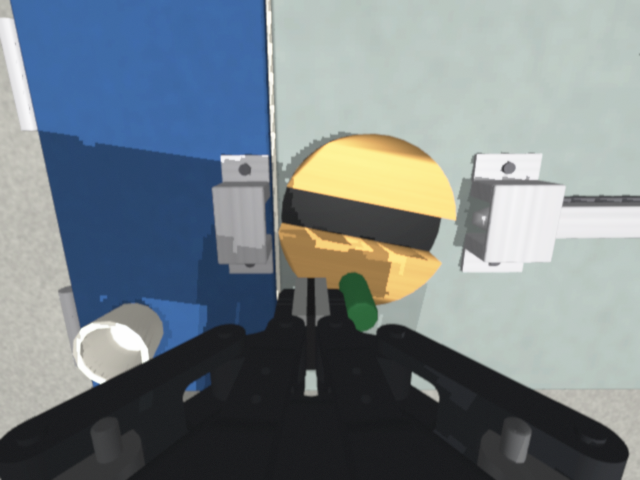

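The slot is still ~0.2 rad off (upper edge from (302,190) to (455,220)), so I'll push another 6 mm.

```bash
python3 -m inch '[{"delta_pos":[0,0.3,0],"rotation":[0,0,0]},{"delta_pos":[0,0.3,0],"rotation":[0,0,0]},{"delta_pos":[0,0,0],"rotation":[0,0,0]},{"delta_pos":[0,0,0],"rotation":[0,0,0]},{"delta_pos":[0,0,0],"rotation":[0,0,0]}]'>/dev/null; python3 - <<'E'
from st import *
show()
c=camera('wrist');save(c,'w4')
E
```

```text
t 5.15 box mm [-27.1  17.7] z 128.6 toolx yaw 7.95 tilt -1.0 F box [ 0.4  0.4 -0.7] op 0.0
```

View pics/w4.png

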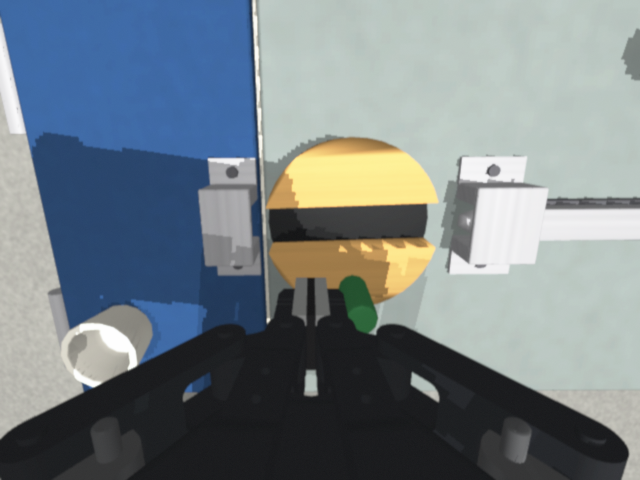

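The slot edges are now level to ~0.02 rad, so it is lined up. Next I'll back off, rise, and go behind the red post.

```bash
python3 -m inch '[{"delta_pos":[0,-0.7,0],"rotation":[0,0,0]},{"delta_pos":[0,-0.7,0],"rotation":[0,0,0]},{"delta_pos":[0,0,-2.5],"rotation":[0,0,0]},{"delta_pos":[0,0,-2.5],"rotation":[0,0,0]},{"delta_pos":[0,0,-1.5],"rotation":[0,0,0]},{"delta_pos":[0.7,3,0],"rotation":[0,0,0]},{"delta_pos":[0.7,3,0],"rotation":[0,0,0]},{"delta_pos":[0.7,3,0],"rotation":[0,0,0]},{"delta_pos":[0.6,3,0],"rotation":[0,0,0]},{"delta_pos":[0,3,0],"rotation":[0,0,0]}]'>/dev/null;python3 st.py
python3 -m inch '[{"delta_pos":[0,3,0],"rotation":[0,0,0]},{"delta_pos":[0,3,0],"rotation":[0,0,0]},{"delta_pos":[0,3,0],"rotation":[0,0,0]},{"delta_pos":[0,3,0],"rotation":[0,0,0]},{"delta_pos":[0,2,0],"rotation":[0,0,0]},{"delta_pos":[0,0,0],"rotation":[0,0,0]},{"delta_pos":[0,0,0],"rotation":[0,0,0]}]'>/dev/null; python3 - <<'E'
from st import *
from meas import blob
show()
for n in('wrist','top'):
    c=camera(n);save(c,n+'5')
    for w,z in(('red',.148),('green',.148)):
        for s,ce in blob(c,w)[0][:1]: print(n,w,s,ce,box(plane(c,*ce,z))*1e3)
E
```

```text
t 6.2 box mm [  -0.6 -119.1] z 193.3 toolx yaw 7.97 tilt -1.0 F box [-0.8 -0.6  0.4] op 0.003
t 6.9 box mm [  -1.9 -257.7] z 193.0 toolx yaw 7.92 tilt -1.0 F box [ 0.2 -1.  -1.5] op 0.001
wrist red [242, 232, 27, 34, 627] [255.3, 248.6] [   6.10758931 -224.84975624]
top green [291, 260, 5, 6, 22] [293.0, 262.7] [-30.43097839  -1.09835633]
```

View pics/wrist5.png

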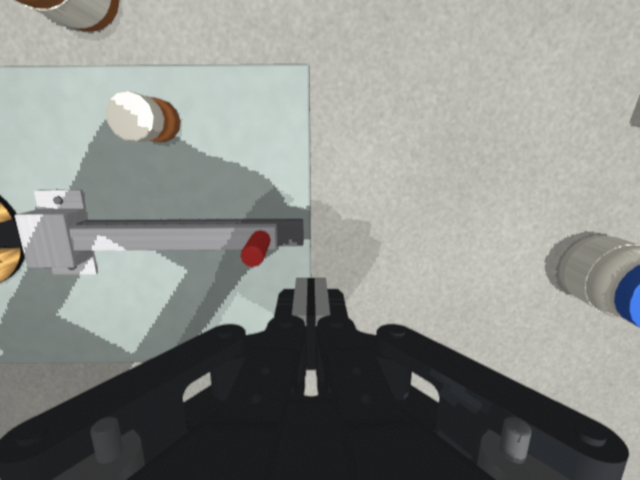

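```bash
python3 -m inch '[{"delta_pos":[0.2,0,2.5],"rotation":[0,0,0]},{"delta_pos":[0,0,2.5],"rotation":[0,0,0]},{"delta_pos":[0,0,1.7],"rotation":[0,0,0]},{"delta_pos":[0,0,0],"rotation":[0,0,0]},{"delta_pos":[0,-0.8,0],"rotation":[0,0,0]},{"delta_pos":[0,-0.8,0],"rotation":[0,0,0]},{"delta_pos":[0,-0.8,0],"rotation":[0,0,0]},{"delta_pos":[0,-0.8,0],"rotation":[0,0,0]},{"delta_pos":[0,-0.8,0],"rotation":[0,0,0]}]'>/dev/null;python3 st.py
python3 -m inch '[{"delta_pos":[0,-0.8,0],"rotation":[0,0,0]},{"delta_pos":[0,-0.8,0],"rotation":[0,0,0]},{"delta_pos":[0,-0.8,0],"rotation":[0,0,0]},{"delta_pos":[0,0,0],"rotation":[0,0,0]}]'>/dev/null; python3 - <<'E'
from st import *
show();c=camera('wrist');save(c,'w6')
E
```

```text
t 7.9 box mm [   1.  -217.8] z 127.5 toolx yaw 7.96 tilt -1.0 F box [ 0.7 -3.1  0.9] op -0.003
t 8.3 box mm [   0.3 -192.5] z 126.1 toolx yaw 8.01 tilt -1.0 F box [ 0.6  0.2 -0.3] op -0.001
```

View pics/w6.png

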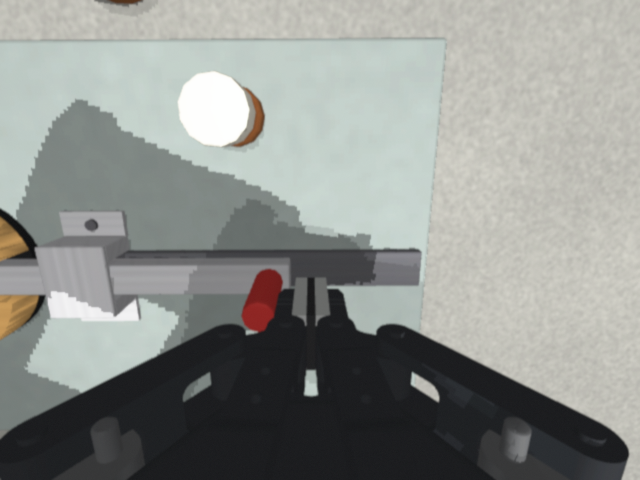

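The bolt is following, with its nose now past the guide at (40,270). The post is against the finger. I'll keep pushing at ~60–80 mm/s to y ≈ -125, then creep.

```bash
python3 -m inch '[{"delta_pos":[0,-0.6,0],"rotation":[0,0,0]},{"delta_pos":[0,-0.6,0],"rotation":[0,0,0]},{"delta_pos":[0,-0.6,0],"rotation":[0,0,0]},{"delta_pos":[0,-0.6,0],"rotation":[0,0,0]},{"delta_pos":[0,-0.6,0],"rotation":[0,0,0]}]'>/dev/null;python3 st.py
python3 -m inch '[{"delta_pos":[0,-0.6,0],"rotation":[0,0,0]},{"delta_pos":[0,-0.6,0],"rotation":[0,0,0]},{"delta_pos":[0,-0.6,0],"rotation":[0,0,0]},{"delta_pos":[0,-0.6,0],"rotation":[0,0,0]},{"delta_pos":[0,-0.6,0],"rotation":[0,0,0]},{"delta_pos":[0,0,0],"rotation":[0,0,0]}]'>/dev/null; python3 - <<'E'
from st import *
show();c=camera('wrist');save(c,'w7')
E
```

```text
t 8.85 box mm [ 1.000e-01 -1.635e+02] z 125.9 toolx yaw 7.95 tilt -1.0 F box [-1.3 -1.8 -0.8] op -0.001
t 9.45 box mm [   0.9 -132.9] z 126.4 toolx yaw 7.99 tilt -1.0 F box [ 0.2 -0.4  1.1] op 0.001
```

View pics/w7.png

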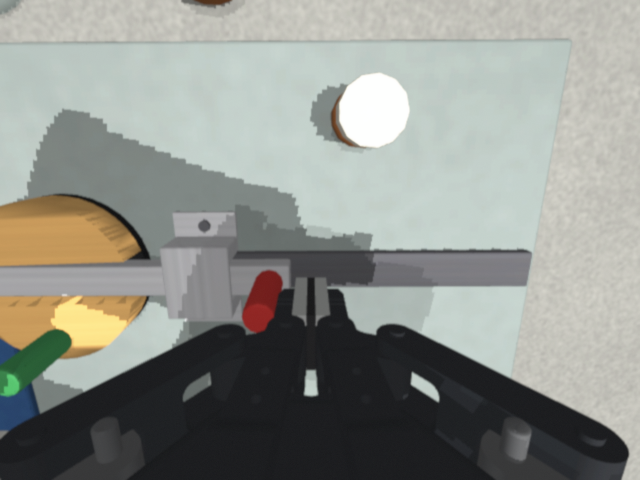

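```bash
python3 -m inch '[{"delta_pos":[0,-0.4,0],"rotation":[0,0,0]},{"delta_pos":[0,-0.4,0],"rotation":[0,0,0]},{"delta_pos":[0,-0.2,0],"rotation":[0,0,0]},{"delta_pos":[0,0,0],"rotation":[0,0,0]}]'>/dev/null;python3 st.py
python3 -m inch '[{"delta_pos":[0,-0.2,0],"rotation":[0,0,0]},{"delta_pos":[0,-0.2,0],"rotation":[0,0,0]}]'>/dev/null; python3 st.py; python3 -m inch '[{"delta_pos":[0,-0.15,0],"rotation":[0,0,0]}]'>/dev/null; python3 st.py; python3 -m inch '[{"delta_pos":[0,-0.1,0],"rotation":[0,0,0]}]'>/dev/null; python3 st.py;
```

```text
t 9.9 box mm [   1.1 -123.8] z 126.6 toolx yaw 7.96 tilt -1.0 F box [ 0.2 -1.1  0.6] op -0.003
t 10.1 box mm [   1.2 -122.1] z 126.8 toolx yaw 7.95 tilt -1.0 F box [ -0.2 -15.1  -1. ] op -0.0
t 10.2 box mm [   1.2 -122. ] z 126.8 toolx yaw 7.95 tilt -1.0 F box [ -1.1 -17.8  -1.3] op -0.005
t 10.3 box mm [   1.2 -122. ] z 126.8 toolx yaw 7.93 tilt -1.0 F box [ -0.5 -19.9  -1.7] op -0.002
```

Contact force climbed to 20 N with no motion, so it is at a stop. I'll check whether that is home.

```bash
python3 - <<'E'
from st import *
show();c=camera('wrist');save(c,'w8');c=camera('side');save(c,'s8')
cv2.imwrite('pics/s8c.png',cv2.resize(c['color'][170:390,210:410],None,fx=2.7,fy=2.7)[:,:,::-1])
E
```

```text
t 10.3 box mm [   1.2 -122. ] z 126.8 toolx yaw 7.93 tilt -1.0 F box [ -0.5 -19.9  -1.7] op -0.002
```

View pics/w8.png

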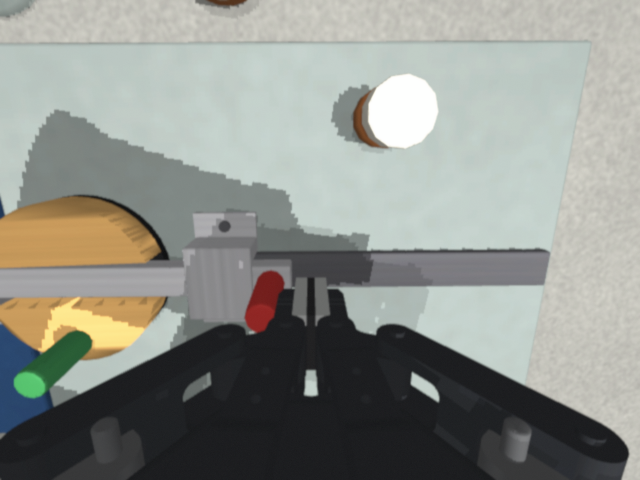

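View pics/s8c.png

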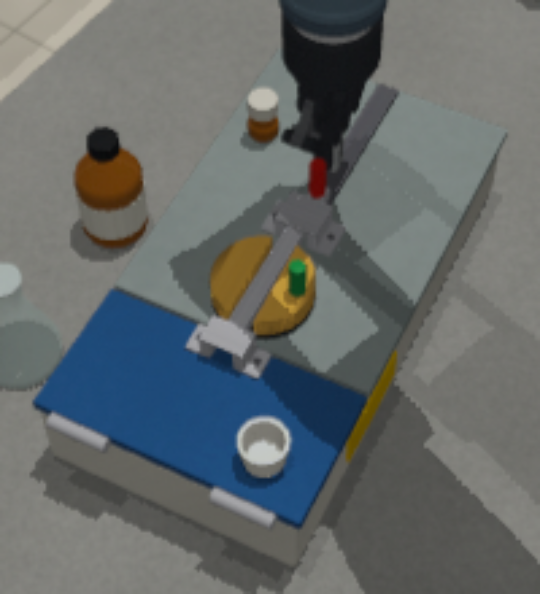

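The post sits right at the guide and the nose is in the keeper. I'll back off, rise, and verify before handing in.

```bash
python3 -m inch '[{"delta_pos":[0,0.7,0],"rotation":[0,0,0]},{"delta_pos":[0,1,0],"rotation":[0,0,0]},{"delta_pos":[0,0,-2],"rotation":[0,0,0]},{"delta_pos":[0,0,-2.5],"rotation":[0,0,0]},{"delta_pos":[0,0,-2.5],"rotation":[0,0,0]},{"delta_pos":[0,2,0],"rotation":[0,0,0]},{"delta_pos":[-1.5,2,0],"rotation":[0,0,0]},{"delta_pos":[-3,0,0],"rotation":[0,0,0]},{"delta_pos":[-3,0,0],"rotation":[0,0,0]},{"delta_pos":[-3,0,0],"rotation":[0,0,0]}]'>/dev/null
python3 -m inch '[{"delta_pos":[-3,0,0],"rotation":[0,0,0]},{"delta_pos":[-3,0,0],"rotation":[0,0,0]},{"delta_pos":[-3,0,0],"rotation":[0,0,0]},{"delta_pos":[-2,0,0],"rotation":[0,0,0]},{"delta_pos":[0,0,0],"rotation":[0,0,0]},{"delta_pos":[0,0,0],"rotation":[0,0,0]}]'>/dev/null; python3 - <<'E'
from st import *
from meas import blob
show()
for n in('top','side'):
    c=camera(n);save(c,n+'9')
    for w,z in(('red',.148),('green',.148)):
        for s,ce in blob(c,w)[0][:1]: print(n,w,s,ce,box(plane(c,*ce,z))*1e3)
    if n=='top':cv2.imwrite('pics/t9c.png',cv2.resize(c['color'][160:320,210:410],None,fx=4,fy=4,interpolation=2)[:,:,::-1])
E
```

```text
t 12.0 box mm [-213.9 -173.8] z 196.7 toolx yaw 7.91 tilt -1.0 F box [0.6 0.3 0.6] op 0.002
top red [327, 244, 5, 5, 20] [329.0, 246.1] [  0.33805954 -99.09797202]
top green [291, 260, 5, 6, 21] [292.9, 262.6] [-30.14123107  -0.87318854]
side red [325, 229, 6, 5, 22] [327.3, 230.8] [   1.80260475 -101.96618738]
side green [317, 266, 6, 13, 63] [319.8, 272.4] [-32.85278172   5.67191091]
```

View pics/t9c.png

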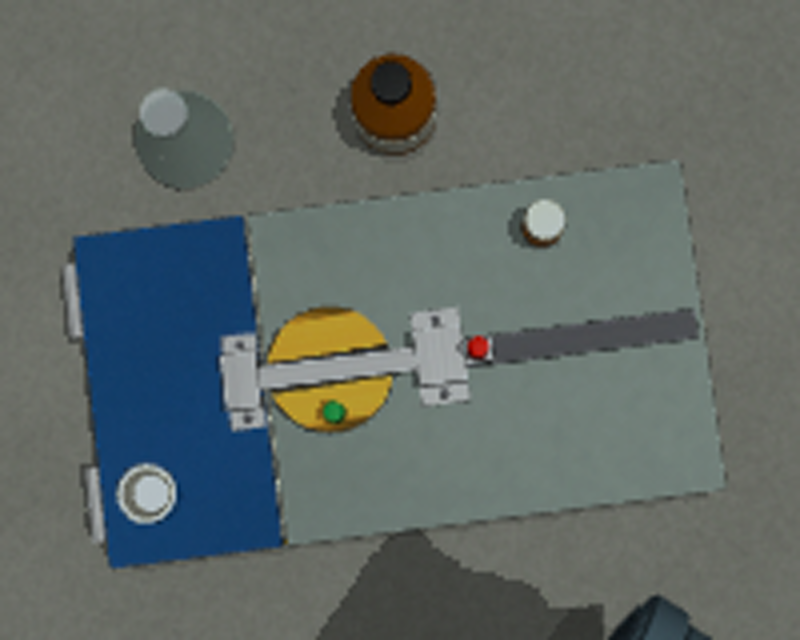

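View pics/side9.png

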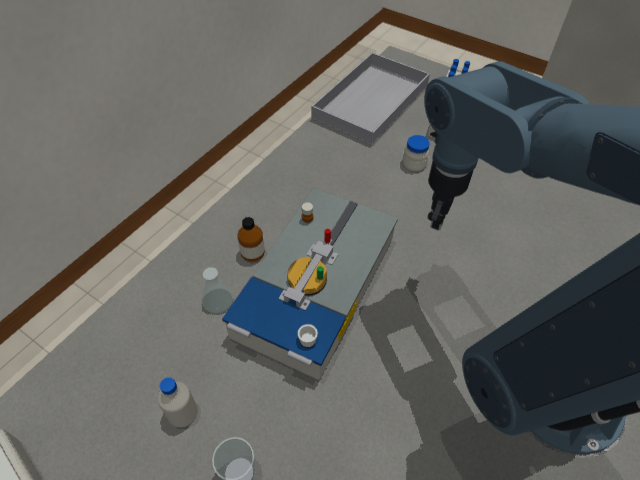

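The post is at y ≈ -99 mm in the top view and -102 mm in the side view; home is -100. The stud is at -x, the bolt runs through the slot into the keeper, and every bystander is where it was.

```bash
python3 -c "
from bench import hand_in
print(hand_in())"
```

```text
the job is handed in; nothing more can be done
None
```

The lid is bolted shut and the job is handed in, at about 12 s of the 51 s allowed. There was no verdict back, so this rests on my own checks.

- **Disc:** I pushed the green stud round with the closed fingertips from about 2.46 rad to about 3.17 rad, 0.03 rad from lined up. The bolt was still drawn back, at about 11 mm of travel.
- **Bolt:** I then pushed the red post along until the bolt stopped moving, with the force at 20 N. After that I backed the arm clear.
- **Last checks:** The post measured y = -99 mm in the top view and -102 mm in the side view, where home is -100 mm. That puts the bolt at about 128 to 131 mm of travel, above the 124 mm needed.
- **Surroundings:** By eye, the pictures show the bolt through the slot and into the keeper. The vial, crucible, flask and bottles, beaker and jar looked unmoved, and the robot was touching nothing.
- **Disagreements:** Working from the finger's thickness, the stop came out at about 126.5 mm of travel, slightly short of the camera figures. The side view's stud position was off by about 6 mm because its colour blob takes in the side of the stud, so I relied on the top view, where the stud was at (-30, -1) mm.

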